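Weigh a post base on the bench scale, pressed to its sprung back bar

TASK

Weigh the square post base: set it down gently on the small pan of the bench scale, square to the pan, and slide it back against the rubber-faced sprung bar behind the pan until the bar is pressed about half way in, holding it so for a second to trigger the reading, without jamming the bar to its end or overloading the scale. Then let go and leave the post base flat on the pan with no edge hanging over, and leave everything else where it is.

Things in the scene. Friction and masses are not known exactly. Their poses are not given: they have to be found in the camera images.
- base: loose post base of bare cast aluminium, about 0.35 to 0.6 kg: square plate 100 x 100 x 10 mm with a square upright tube 40 x 40 mm (4 mm wall, open at the top) at its middle, sides parallel to the plate's, top 60 mm above the underside. Origin: centre of the plate's underside; x and y along the plate's sides, z up. Any quarter turn will do. Starts flat on the table; slides on the pan under 2 to 4 N
- scale: bench scale, fixed: grey housing 262 x 170 mm, 34 mm high, dark display strip at its -x end. Origin: on the work surface below the pan's centre; housing from x = -137 to +125 mm; +x points from the pan to the back bar. The bar (rubber, 94 mm long in y, 16 mm high, lower edge 1.5 mm above the pan) stands before a dark steel bracket 69 mm high, 90 mm wide, from 40 to 58 mm behind the bar's face
- pan_top (a point): centre of the upper face of the scale's steel pan, a flat plate 160 mm (x) by 110 mm (y), 4 mm thick, 50 mm above the work surface when empty; axes parallel to the scale's
- pan (a joint): how far the pan has sunk, m: 0 empty, about 0.7 mm under the post base, 6 N per mm; overloaded beyond 3.5 mm (about 21 N; a drop from more than some 5 mm does that)
- back_bar (a joint): how far the sprung back bar is pushed in along the scale's +x, m: 0 out, 6 mm at its hard end, 4 N per mm (half way: 12 N). Springs back when let go, pushing the post base back a little. Its bracket is clamped by hand: the bar's free face stands 35 to 65 mm from the pan's centre, which no pose tells: feel for it. Any setting leaves the pressed post base within the pan
- corner0 (a point): corner of the underside of the post base's plate, at (+50, +50, 0) mm in base
- corner1 (a point): corner of the underside of the post base's plate, at (+50, -50, 0) mm in base
- corner2 (a point): corner of the underside of the post base's plate, at (-50, +50, 0) mm in base
- corner3 (a point): corner of the underside of the post base's plate, at (-50, -50, 0) mm in base
- flange: bystander: round aluminium flange, disc of 90 mm diameter, 9 mm thick, with a round socket of 42 mm diameter, 39 mm high in all; origin under its centre. It and the post base may change places
- coupling: bystander: steel sleeve standing on end, 38 mm diameter, 45 mm high; origin under its centre
- jar: bystander: glass jar with a black cap, 68 mm diameter, 85 mm high; origin under its centre
- driver: bystander: screwdriver with a black handle lying flat
- tape: bystander: black roll of tape lying flat, 96 mm diameter, 22 mm high
- carton: bystander: closed cardboard carton 100 x 130 x 55 mm
- wiring_box: bystander: white plastic wiring box 84 x 84 x 48 mm
Not all that is in view belongs to the job. What is shaped like the base but red is not meant.

How it is judged:
On the way:
1. the post base, touched by the fingers, wholly within the pan and no corner lifted over 6 mm, presses the back bar about half way in (1.6 to 4.4 mm) for 0.7 s (x of corner0 in the frame of pan_top between -0.0805 and 0.0805 m and y of corner0 in the frame of pan_top between -0.0555 and 0.0555 m and z of corner0 in the frame of pan_top between -0.003 and 0.006 m and x of corner1 in the frame of pan_top between -0.0805 and 0.0805 m and y of corner1 in the frame of pan_top between -0.0555 and 0.0555 m and z of corner1 in the frame of pan_top between -0.003 and 0.006 m and x of corner2 in the frame of pan_top between -0.0805 and 0.0805 m and y of corner2 in the frame of pan_top between -0.0555 and 0.0555 m and z of corner2 in the frame of pan_top between -0.003 and 0.006 m and x of corner3 in the frame of pan_top between -0.0805 and 0.0805 m and y of corner3 in the frame of pan_top between -0.0555 and 0.0555 m and z of corner3 in the frame of pan_top between -0.003 and 0.006 m and value of joint back_bar between 0.0016 and 0.0044 m and contact force between the fingers and base above 3 N), for 0.7 s.
At the end, for the whole second after the job is handed in: the post base rests still and flat on the pan, its weight on it, all four corners of its plate within the pan's 160 x 110 mm outline (to 0.5 mm) and within 3 mm of the pan's height (x of corner0 in the frame of pan_top between -0.0805 and 0.0805 m and y of corner0 in the frame of pan_top between -0.0555 and 0.0555 m and z of corner0 in the frame of pan_top between -0.003 and 0.002 m and x of corner1 in the frame of pan_top between -0.0805 and 0.0805 m and y of corner1 in the frame of pan_top between -0.0555 and 0.0555 m and z of corner1 in the frame of pan_top between -0.003 and 0.002 m and x of corner2 in the frame of pan_top between -0.0805 and 0.0805 m and y of corner2 in the frame of pan_top between -0.0555 and 0.0555 m and z of corner2 in the frame of pan_top between -0.003 and 0.002 m and x of corner3 in the frame of pan_top between -0.0805 and 0.0805 m and y of corner3 in the frame of pan_top between -0.0555 and 0.0555 m and z of corner3 in the frame of pan_top between -0.003 and 0.002 m and linear speed of base below 0.01 m/s and angular speed of base below 0.1 rad/s and value of joint pan above 0.0002 m); the robot touches nothing.
It fails at once if the back bar is jammed: pushed in more than 5.2 mm (about 21 N) (value of joint back_bar above 0.0052 m).
It fails at once if the scale is overloaded: its pan pushed down more than 3.5 mm (about 21 N) (value of joint pan above 0.0035 m).
It fails at once if a bystander is moved more than 20 mm (distance of any of flange, coupling, jar, driver, tape, carton, wiring_box from where it was at the start of the episode above 0.02 m).
It also fails if it takes over 70 s, if anything falls off the work surface, if the arm or the gripper's body presses on something with over 40 N, if the wrist force passes 120 N, or if a joint passes its speed limit or range.

ROBOT

A 6-joint arm with a two-finger parallel gripper is mounted at the origin on the work surface. World frame = base frame: x ahead of the robot, y to its left, z up, the work surface at z = 0. Lengths are in m, angles in rad, forces in N, time in s.
With the tool pointing down it reaches from about 0.375 to 0.9 m from the base axis. Payload 3.1 kg.
Tool frame: the origin (TCP) lies midway between the tips of the shut fingers; the grasp point (between the pads) lies pinch_z behind it (pinch_z is the distance from the TCP to the grasp point, in m); y points along the fingers, z is the direction in which the jaws open and shut, and the axes are right-handed (so a half turn about y gives the same grasp; the last joint's range is limited). The gripper opens to 87 mm and grips with 3 to 60 N. Pads are 19 mm wide; open, the fingers measure 117 mm over their backs; the gripper's body (75 mm by 190 mm) begins 51 mm behind the grasp point.
Start: joints at [-1.504, 0.527, 1.433, -0, 1.181, -0.178], TCP at [0.152, -0.606, 0.223] pointing down, gripper open.
Joint ranges: [-3.08, 3.08], [-0.75, 2.2], [0.22, 2.44], [-1.43, 4.57], [0, 2.65], [-2.85, 2.85]. Speed limits (rad/s): [2.79, 2.79, 3.14, 3.14, 3.14, 3.14].

INTERFACE

Orientations are given as a unit quaternion [x, y, z, w].
In Python, from rig import get_obs, camera, hand_in, pinch_z gives the robot as it stands. The module is installed in compiled form; this text tells all that it offers.
- The arm moves only by the tool arm_command, never from a script. Its argument "plan" is a list of rows, each a list of 2 entries, a list of its own where there are three numbers: the shift along the world's x, y, z in units of 25 mm (1.0 is 25 mm), then the turn about the world's z in units of 5 degrees (1.0 is 5 degrees). A call has 1 to 5 rows; each row is the pose to reach, as a shift and turn from the pose commanded when the call began; what a row does not reach only later rows make up. A row lasts 1/10 s, in which the tool goes at most 50 mm and 8.59 degrees, less where a joint would pass 70% of its speed; a pose out of reach is approached as far as the arm can. A call with a gripper value outside its range is refused whole. "fingers" is the opening, from -1 (shut) to 1 (fully open), set as the call begins (left out, the last holds). The fingers move at their own pace and stop on an object; "force" is the grip in N (left out, the last holds). Time passes only in rows, so rows that repeat a pose let the fingers close. It gives the time, the measured TCP pose, the force and the opening at its end, in the units of the state.
- get_obs(): the state, without advancing time (a new reading comes with each control period).
- camera(name): name is "scene" or "top" or "wrist"; returns a dict with "pixels" (400x640x3 uint8, red, green, blue), "camera_matrix" (3x3 intrinsics, pixels), "R" (3x3) and "t" (3): a world point X has camera coordinates R X + t. Camera axes: x right, y down, z forward; pixel columns grow to the right and rows downward; lengths in m; the calibration is good to about 2 mm. A picture is of the moment at which its call begins. There is no depth.
- hand_in(): hands the job in, once; it reports no verdict.
The state is a dict: "time": time; "q": joint angles; "joint_velocities": joint speeds; "joint_torque": joint torques, N m; "position": TCP position; "tool_rot": TCP orientation; "ft_force": force on the tool from outside, world axes, zero at the start; "moment": the same for the moment, N m; "grip_width": finger opening in m.
Only numpy, scipy, OpenCV 4.12 (cv2) and the standard library are available. Lean on these libraries where they do the work, as an engineer would, in place of code of your own. Each camera call takes 0.05 s, during which the arm holds its last target.

## Working session

There is one attempt and no reset: what is moved stays moved. The work goes in short steps, Python scripts to look and compute and a tool call to move; the robot and the scene stay as the last step left them, time stands still between calls to the robot, and variables do not carry over. Pictures are saved under pics/ and viewed, and the job is handed in when it is done.

Besides the shell and the picture viewer there is one more tool, called after ">>>" by a JSON object that holds its "op" and its "data", one argument or row to a line. arm_command: Moves the arm, as the interface text tells. Its arguments: {"type":"object","properties":{"plan":{"type":"array"},"fingers":{"type":"number"},"force":{"type":"number"}},"required":["plan"]}

```bash
mkdir -p pics; python3 - <<'E'
from rig import get_obs, camera, pinch_z
import cv2, numpy as np
print(pinch_z, get_obs())
for n in ["scene","top","wrist"]:
    c=camera(n); cv2.imwrite(f"pics/{n}0.png",c["pixels"][:,:,::-1]); print(n,c["camera_matrix"].tolist(),c["R"].tolist(),c["t"].tolist())
    np.savez(f"pics/{n}0.npz",**c)
E
```

```text
0.0187 {'time': 0.0, 'q': array([-1.50450388e+00,  5.28459003e-01,  1.43393182e+00,  1.97054651e-05,
        1.18142653e+00, -1.78508295e-01]), 'joint_velocities': array([-0.00049676,  0.00015408,  0.00023607, -0.00080117, -0.00149061,
        0.00195074]), 'joint_torque': array([ 2.37195854e-03, -4.40039170e+01, -1.76592010e+01,  6.33570878e-02,
        5.81863336e-02, -1.62264178e-04]), 'position': array([ 0.15145492, -0.60559039,  0.22156668]), 'tool_rot': array([-0.08628096,  0.70260135, -0.70103145,  0.08638204]), 'ft_force': array([ 0.49742348,  0.22353819, -0.07462551]), 'moment': array([ 0.00381018,  0.0259928 , -0.00178554]), 'grip_width': 0.08705874563777427}
scene [[417.38929831225835, 0.0, 320.28390132107387], [0.0, 417.38929831225835, 188.14385788604227], [0.0, 0.0, 1.0]] [[-0.643652517301358, 0.7652047960848584, -0.01315511384806197], [0.5469246100768039, 0.4478863837156308, -0.7072985636734115], [-0.53533625681805, -0.46244935650389335, -0.706792533071179]] [0.3200664766553822, -0.1892892495945078, 1.341464719627487]
top [[494.7523360046667, 0.0, 322.49726585060404], [0.0, 494.7523360046667, 203.15493456395978], [0.0, 0.0, 1.0]] [[0.003760933054477245, -0.9997292538988989, 0.022962453730185513], [-0.9932199761671563, -0.006402502582434124, -0.11607362707865851], [0.11618921776599284, -0.022370222605801085, -0.9929751451146668]] [-0.03128711444323379, 0.49480477963628594, 1.3348437613973754]
wrist [[276.3296157615363, 0.0, 319.56143937743764], [0.0, 276.3296157615363, 202.5751942841005], [0.0, 0.0, 1.0]] [[0.24233447447143686, -0.9701892924711807, -0.002596007882231812], [-0.9388677093864075, -0.23518371499266666, 0.25142801051945374], [-0.24454330241119862, -0.05849236682269061, -0.9678725206706237]] [-0.6245121975606949, -0.029425323256367836, 0.3909010965088178]
```

View pics/scene0.png

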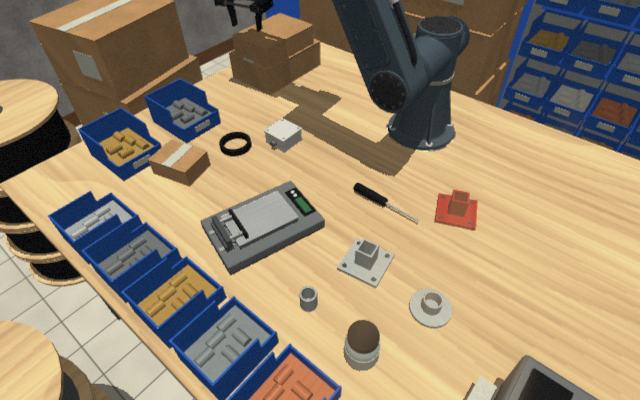

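View pics/top0.png

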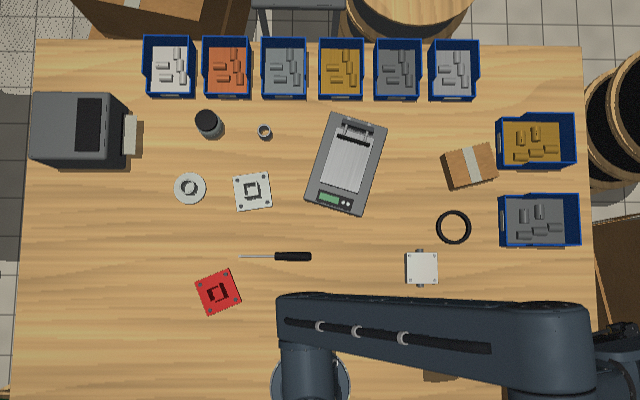

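View pics/wrist0.png

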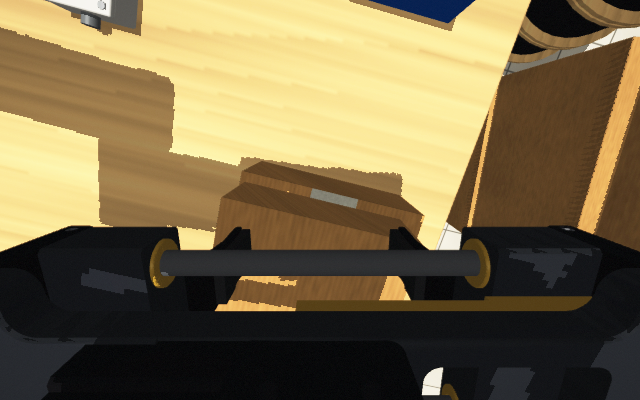

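The top view shows the base at about (252,191), the flange at (190,188), the red decoy at (218,291), and the scale at about (346,163) with its bar at the far end. I'll zoom in to measure.

```bash
python3 - <<'E'
import cv2, numpy as np
im=cv2.imread("pics/top0.png")
a=cv2.resize(im[160:225,215:290],None,fx=8,fy=8,interpolation=cv2.INTER_CUBIC)
b=cv2.resize(im[105:220,295:395],None,fx=5,fy=5,interpolation=cv2.INTER_CUBIC)
cv2.imwrite("pics/a.png",a);cv2.imwrite("pics/b.png",b)
E
```

```text
(no output)
```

View pics/a.png

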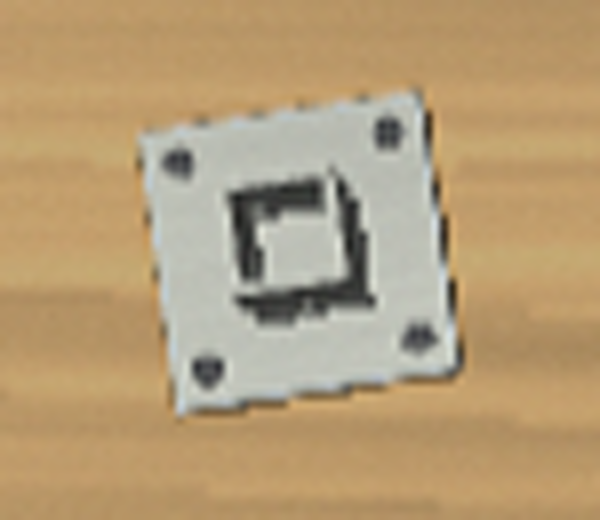

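View pics/b.png

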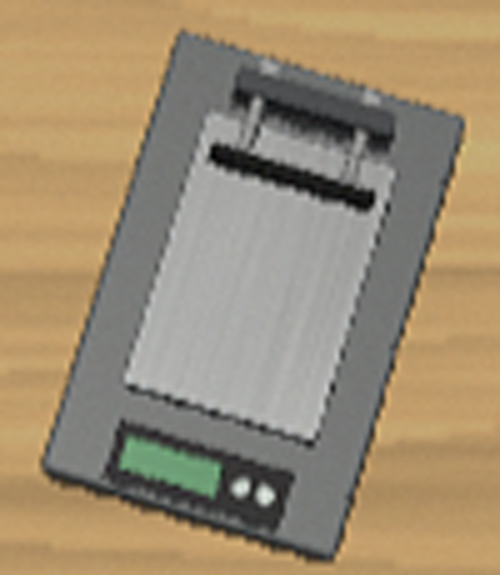

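```bash
cat > h.py <<'E'
import numpy as np
from scipy.optimize import least_squares
def proj(c,X):
    X=np.atleast_2d(X); p=X@np.array(c["R"]).T+np.array(c["t"]); p=p@np.array(c["camera_matrix"]).T; return p[:,:2]/p[:,2:]
def ray(c,uv,z):
    R=c["R"];t=c["t"];K=c["camera_matrix"]
    d=R.T@np.linalg.inv(K)@np.array([uv[0],uv[1],1.]); o=-R.T@t
    return o+d*(z-o[2])/d[2]
def fit(c,local,uv,p0):
    local=np.array(local,float);uv=np.array(uv,float)
    def f(p):
        cs,sn=np.cos(p[2]),np.sin(p[2])
        X=np.c_[p[0]+cs*local[:,0]-sn*local[:,1],p[1]+sn*local[:,0]+cs*local[:,1],local[:,2]]
        return (proj(c,X)-uv).ravel()
    r=least_squares(f,p0); return r.x,f(r.x).reshape(-1,2)
E
python3 - <<'E'
import numpy as np
from h import *
c=dict(np.load("pics/top0.npz"))
un=lambda p,s,o:(np.array(p)+.5)/s-.5+np.array(o)
A=un([(145,135),(418,92),(460,372),(182,412)],8,(215,160))
for u in A: print(ray(c,u,.01))
L=[(50,50,10),(50,-50,10),(-50,-50,10),(-50,50,10)]
x,r=fit(c,np.array(L)/1e3,A,[.58,.1,0]); print("base",x,np.degrees(x[2]),r.round(2).tolist())
B=un([(180,32),(463,118),(335,560),(45,470),(125,387),(315,440)],5,(295,105))
L=[(125,85,34),(125,-85,34),(-137,-85,34),(-137,85,34),(-80,55,50),(-80,-55,50)]
x,r=fit(c,np.array(L)/1e3,B,[.6,-.1,0]); print("scale",x,np.degrees(x[2]),r.round(2).tolist())
# bar face line: crop front edge points 
for p in [(210,162),(373,208),(214,145),(375,190)]:
    for z in (.0515,.0675):
        w=ray(c,un(p,5,(295,105)),z)-np.array([x[0],x[1],0]); cs,sn=np.cos(x[2]),np.sin(x[2])
        print(p,z,cs*w[0]+sn*w[1],-sn*w[0]+cs*w[1])
E
```

```text
[0.57094942 0.22279205 0.01      ]
[0.5869866  0.12765952 0.01      ]
[0.48813546 0.11139705 0.01      ]
[0.47354459 0.20757264 0.01      ]
base [0.52991684 0.16734766 0.15873701] 9.094960641135664 [[-0.65, -0.16], [0.64, -0.07], [0.48, -0.11], [-0.46, 0.32]]
scale [ 0.6127433  -0.09484722 -0.28836136] -16.521888703540586 [[-0.55, -0.54], [0.87, -0.39], [0.47, 0.26], [-0.83, 0.39], [-0.29, -0.41], [0.34, 0.62]]
(210, 162) 0.0515 0.05275177194189074 0.04526493162117404
(210, 162) 0.0675 0.04860697074789131 0.04488992434375408
(373, 208) 0.0515 0.05429317503748718 -0.04804301249753607
(373, 208) 0.0675 0.05012986014348961 -0.04729730366260883
(214, 145) 0.0515 0.06259697174066467 0.04588562476916726
(214, 145) 0.0675 0.05833392044322561 0.045503162383628115
(375, 190) 0.0515 0.06435007946376096 -0.046289318739270814
(375, 190) 0.0675 0.060065971694758746 -0.04556467341473995
```

```bash
cat >> h.py <<'E'
from scipy.spatial.transform import Rotation as Ro
def jaw(o):
    M=Ro.from_quat(o["tool_rot"]).as_matrix(); a=M[:,2]; return np.degrees(np.arctan2(a[1],a[0])),M
def st():
    from rig import get_obs
    o=get_obs(); j,M=jaw(o)
    print("t%.2f p%s jaw%.2f ydir%s F%s w%.4f q6 %.2f"%(o["time"],(o["position"]*1e3).round(1),j,M[:,1].round(3),o["ft_force"].round(2),o["grip_width"],o["q"][5]),o["q"].round(2)); return o
E
python3 -c "
from h import *
st()"
```

```text
t0.15 p[ 151.5 -605.8  221.8] jaw-75.97 ydir[-0.     0.002 -1.   ] F[ 0.15  0.33 -0.11] w0.0868 q6 -0.18 [-1.5   0.53  1.43 -0.    1.18 -0.18]
```

>>> {"op": "arm_command", "data": {
  "plan": [
    [[1.3, 1.3, 0], 0],
    [[2.6, 2.6, 0], 0],
    [[3.9, 3.9, 0], 0],
    [[5.2, 5.2, 0], -0.5],
    [[6, 6, 0], -1]
  ],
  "fingers": 1,
  "force": 40
}}

```text
time: 0.65
position: [0.3031, -0.4532, 0.2222]
tool_rot: [-0.056, 0.706, -0.704, 0.056]
ft_force: [0.3, 0.0, 0.1]
grip_width: 0.0872
```

>>> {"op": "arm_command", "data": {
  "plan": [
    [[1.2, 1.6, 0], 0],
    [[2.4, 3.2, 0], 0],
    [[3.6, 4.8, 0], 0],
    [[4.8, 6.4, 0], 0],
    [[6, 8, 0], 0]
  ]
}}

```text
time: 1.15
position: [0.4523, -0.2545, 0.2225]
tool_rot: [-0.056, 0.705, -0.705, 0.055]
ft_force: [1.2, -1.0, -1.0]
grip_width: 0.087
```

>>> {"op": "arm_command", "data": {
  "plan": [
    [[0.6, 1.9, 0], 0],
    [[1.2, 3.8, 0], 0],
    [[1.8, 5.7, 0], 0],
    [[2.4, 7.6, 0], 0],
    [[3, 9.5, 0], 0]
  ]
}}

```text
time: 1.65
position: [0.5267, -0.0168, 0.2225]
tool_rot: [0.056, -0.705, 0.705, -0.056]
ft_force: [0.4, 0.2, -0.4]
grip_width: 0.0868
```

```bash
python3 - <<'E'
from h import *
from rig import camera
import cv2
st()
c=camera("wrist"); cv2.imwrite("pics/w1.png",c["pixels"][:,:,::-1]); np.savez("pics/w1.npz",**c)
c=camera("top"); cv2.imwrite("pics/t1.png",c["pixels"][:,:,::-1]); 
E
```

```text
t1.65 p[526.7 -16.8 222.5] jaw-80.98 ydir[-0. -0. -1.] F[ 0.39  0.25 -0.42] w0.0868 q6 1.17 [-0.24  0.4   1.68 -0.    1.07  1.17]
```

View pics/w1.png

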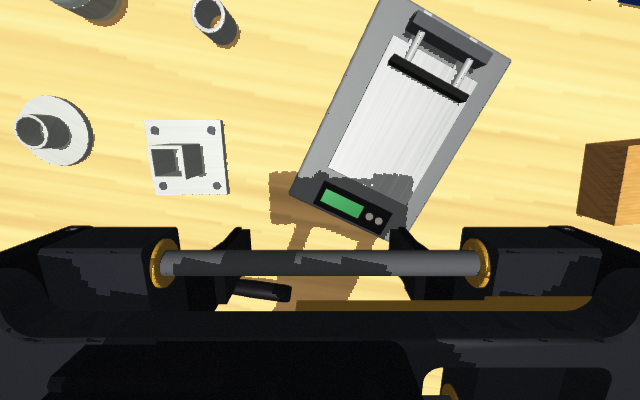

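The wrist view shows both objects: the plate spans (146..228, 120..195), and the scale's pan runs from (402,36) to (400,205). I'll zoom in for sub-pixel corners.

```bash
python3 - <<'E'
import cv2
im=cv2.imread("pics/w1.png")
cv2.imwrite("pics/wa.png",cv2.resize(im[110:205,135:240],None,fx=6,fy=6,interpolation=cv2.INTER_CUBIC))
cv2.imwrite("pics/wb.png",cv2.resize(im[0:240,280:520],None,fx=2.5,fy=2.5,interpolation=cv2.INTER_CUBIC))
E
```

```text
(no output)
```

View pics/wa.png

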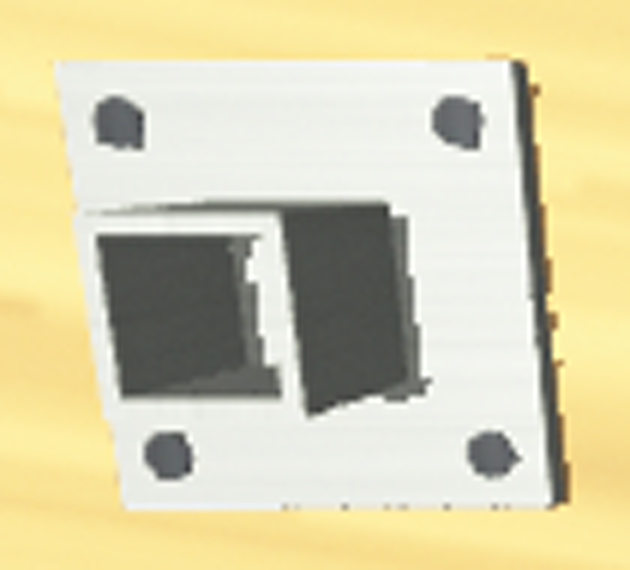

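View pics/wb.png

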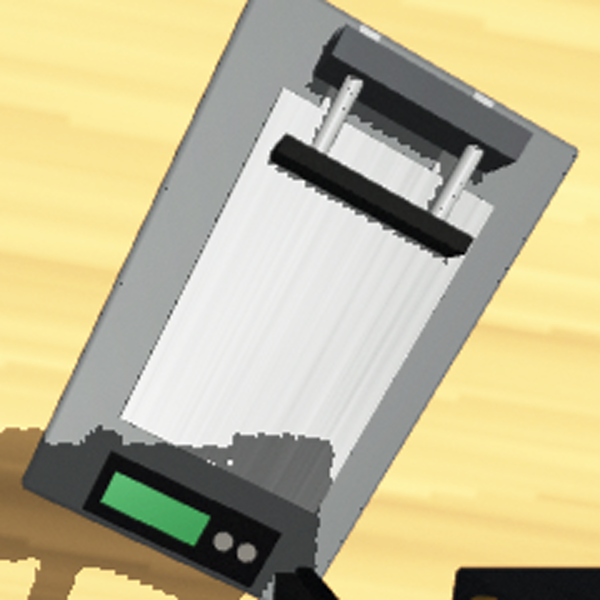

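```bash
python3 - <<'E'
from h import *
c=dict(np.load("pics/w1.npz"))
un=lambda p,s,o:(np.array(p)+.5)/s-.5+np.array(o)
A=un([(57,62),(512,62),(553,505),(125,508)],6,(135,110))
L=[(50,50,10),(50,-50,10),(-50,-50,10),(-50,50,10)]
x,r=fit(c,np.array(L)/1e3,A,[.53,.167,.15]); print("base",x,np.degrees(x[2]),r.round(2).tolist())
# tube top outer corners: 
T=un([(80,212),(282,212),(303,397)],6,(135,110))
for u in T: print(ray(c,u,.06))
B=un([(577,152),(22,483),(283,88),(494,207),(121,418)],2.5,(280,0))
L=[(125,-85,34),(-137,85,34),(80,55,50),(80,-55,50),(-80,55,50)]
x,r=fit(c,np.array(L)/1e3,B,[.6,-.1,-.29]); print("scale",x,np.degrees(x[2]),r.round(2).tolist())
cs,sn=np.cos(x[2]),np.sin(x[2])
for p in [(272,160),(452,256)]:
    w=ray(c,un(p,2.5,(280,0)),.0515)-np.array([x[0],x[1],0]); 
    print(p,cs*w[0]+sn*w[1],-sn*w[0]+cs*w[1])
for p in [(275,145),(462,240)]:
    w=ray(c,un(p,2.5,(280,0)),.0675)-np.array([x[0],x[1],0]); 
    print(p,cs*w[0]+sn*w[1],-sn*w[0]+cs*w[1])
E
```

```text
base [0.53206087 0.16466493 0.16017073] 9.177106694564516 [[-0.57, -0.29], [0.44, -0.51], [0.3, 0.65], [-0.17, 0.33]]
[0.54890986 0.18654938 0.06      ]
[0.55499882 0.14820635 0.06      ]
[0.51956555 0.14294382 0.06      ]
scale [ 0.61483116 -0.0976742  -0.29777181] -17.06106797811492 [[3.31, -0.95], [-2.24, 2.03], [-0.28, -0.49], [0.32, 0.1], [-1.43, 0.45]]
(272, 160) 0.05242419380513848 0.04481373456320434
(452, 256) 0.05367023957202544 -0.04861661299768875
(275, 145) 0.053282693093300214 0.048287246824624805
(462, 240) 0.05631054906944406 -0.04263031554067088
```

>>> {"op": "arm_command", "data": {
  "plan": [
    [[0.0, 1.8, 0], 0],
    [[0.1, 3.6, 0], 0],
    [[0.2, 5.4, 0], 0],
    [[0.2, 7.2, 0], 0],
    [[0.2, 7.4, 0], 0]
  ]
}}

```text
time: 2.25
position: [0.5309, 0.1698, 0.2223]
tool_rot: [-0.057, 0.705, -0.704, 0.057]
ft_force: [-1.1, -0.0, -0.3]
grip_width: 0.0871
```

>>> {"op": "arm_command", "data": {
  "plan": [
    [[0, 0, -1], 0],
    [[0, 0, -2.5], 0],
    [[0, 0, -4], 0],
    [[0, 0, -5], 0],
    [[0, 0, -5], 0]
  ]
}}

```text
time: 2.75
position: [0.5286, 0.1643, 0.0941]
tool_rot: [0.058, -0.705, 0.705, -0.052]
ft_force: [-0.1, 0.3, 0.5]
grip_width: 0.087
```

```bash
python3 - <<'E'
from h import *
from rig import camera
import cv2
st()
ims=[camera(n)["pixels"][:,:,::-1] for n in ("scene","wrist")]
s=cv2.resize(ims[0][170:330,280:480],(500,400),interpolation=cv2.INTER_CUBIC)
cv2.imwrite("pics/g1.png",s);cv2.imwrite("pics/g1w.png",ims[1])
E
```

```text
t2.75 p[528.6 164.3  94.1] jaw-81.04 ydir[-0.009 -0.001 -1.   ] F[-0.15  0.33  0.46] w0.0870 q6 1.51 [ 0.1   0.62  1.72 -0.    0.82  1.51]
```

View pics/g1.png

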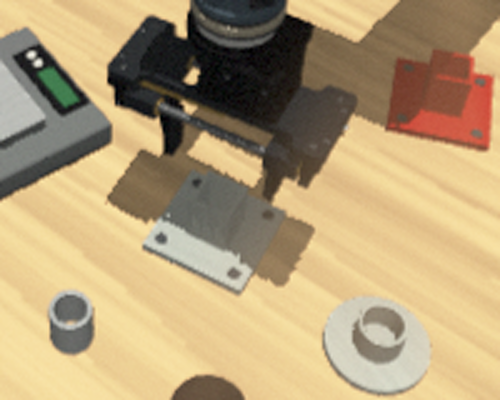

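View pics/g1w.png

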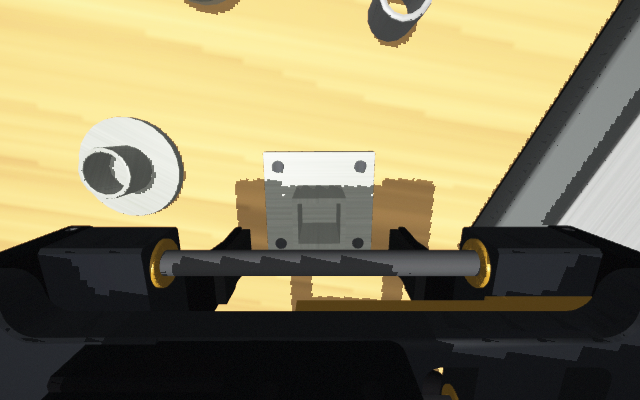

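The gripper is centred over the tube (plate columns 264–375, finger mid about 320) and square to it. I'll go down and grip.

>>> {"op": "arm_command", "data": {
  "plan": [
    [[0, 0, -1], 0],
    [[0, 0, -2], 0],
    [[0, 0, -2.7], 0],
    [[0, 0, -2.9], 0],
    [[0, 0, -2.9], 0]
  ]
}}

```text
time: 3.35
position: [0.5324, 0.1659, 0.0259]
tool_rot: [0.055, -0.705, 0.705, -0.056]
ft_force: [0.0, 0.4, 0.2]
grip_width: 0.0871
```

>>> {"op": "arm_command", "data": {
  "plan": [
    [[0, 0, 0], 0],
    [[0, 0, 0], 0],
    [[0, 0, 0], 0],
    [[0, 0, 0], 0],
    [[0, 0, 0], 0]
  ],
  "fingers": -1,
  "force": 40
}}

```text
time: 3.85
position: [0.5316, 0.1662, 0.0253]
tool_rot: [0.055, -0.705, 0.705, -0.056]
ft_force: [-0.2, 0.3, 0.8]
grip_width: 0.0552
```

>>> {"op": "arm_command", "data": {
  "plan": [
    [[0, 0, 0], 0],
    [[0, 0, 0], 0],
    [[0, 0, 0], 0],
    [[0, 0, 0], 0]
  ]
}}

```text
time: 4.25
position: [0.5315, 0.1661, 0.025]
tool_rot: [0.056, -0.705, 0.705, -0.056]
ft_force: [-0.1, -1.1, 1.3]
grip_width: 0.04
```

```bash
python3 - <<'E'
from h import *
st()
E
```

```text
t4.25 p[531.5 166.1  25. ] jaw-80.96 ydir[-0. -0. -1.] F[-0.08 -1.13  1.27] w0.0400 q6 1.52 [ 0.1   0.74  1.74 -0.    0.66  1.52]
```

>>> {"op": "arm_command", "data": {
  "plan": [
    [[0, 0, 0.8], 0],
    [[0, 0, 2], 0],
    [[0, 0, 3.5], 0],
    [[0, 0, 4.6], 0],
    [[0, 0, 5], 0]
  ]
}}

```text
time: 4.75
position: [0.5325, 0.1664, 0.152]
tool_rot: [-0.054, 0.705, -0.705, 0.057]
ft_force: [0.5, 0.3, -4.9]
grip_width: 0.0395
```

>>> {"op": "arm_command", "data": {
  "plan": [
    [[0.3, -1, 0], -0.6],
    [[0.7, -2.6, 0], -1.4],
    [[1.1, -4.2, 0], -2.2],
    [[1.5, -5.8, 0], -3.0],
    [[1.9, -7.2, 0], -3.8]
  ]
}}

```text
time: 5.25
position: [0.5778, -0.0154, 0.148]
tool_rot: [0.061, 0.704, -0.704, -0.064]
ft_force: [1.0, 0.3, -5.5]
grip_width: 0.0396
```

>>> {"op": "arm_command", "data": {
  "plan": [
    [[0.3, -1.2, 0], -0.6],
    [[0.6, -2.3, 0], -1.1],
    [[0.8, -3.0, 0], -1.4],
    [[0.8, -3.1, 0], -1.4],
    [[0.8, -3.1, 0], -1.4]
  ]
}}

```text
time: 5.75
position: [0.5979, -0.0908, 0.1489]
tool_rot: [0.103, 0.7, -0.699, -0.106]
ft_force: [-1.0, -0.3, -5.1]
grip_width: 0.0397
```

```bash
python3 - <<'E'
from h import *
from rig import camera
import cv2
st()
for n in ("scene","wrist","top"):
    c=camera(n); cv2.imwrite(f"pics/c_{n}.png",c["pixels"][:,:,::-1]); np.savez(f"pics/c_{n}.npz",**c)
E
```

```text
t5.75 p[597.9 -90.8 148.9] jaw-107.00 ydir[-0.003  0.002 -1.   ] F[-0.96 -0.28 -5.09] w0.0397 q6 1.53 [-0.34  0.59  1.55  0.    1.    1.53]
```

View pics/c_scene.png

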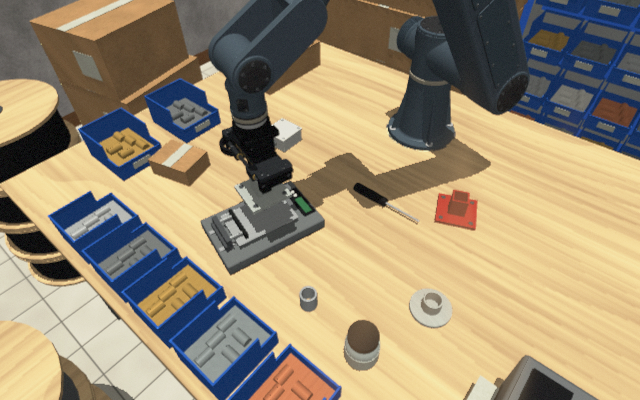

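View pics/c_wrist.png

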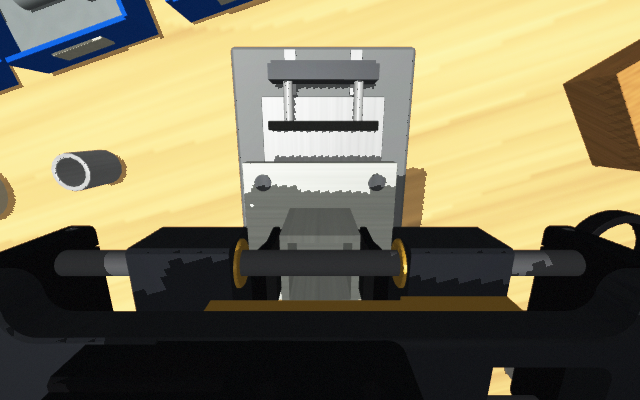

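View pics/c_top.png

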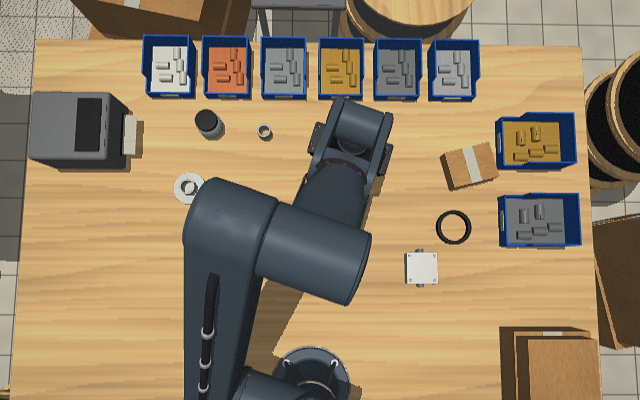

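Wrist view, square on: plate's front edge runs (243,163)–(396,163), pan's rear edge (263,97)–(383,97), bar at row about 125. I'll refine the lateral offset.

```bash
python3 - <<'E'
import cv2
im=cv2.imread("pics/c_wrist.png")
cv2.imwrite("pics/ca.png",cv2.resize(im[40:200,225:425],None,fx=4,fy=3.7,interpolation=cv2.INTER_CUBIC))
E
```

```text
(no output)
```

View pics/ca.png

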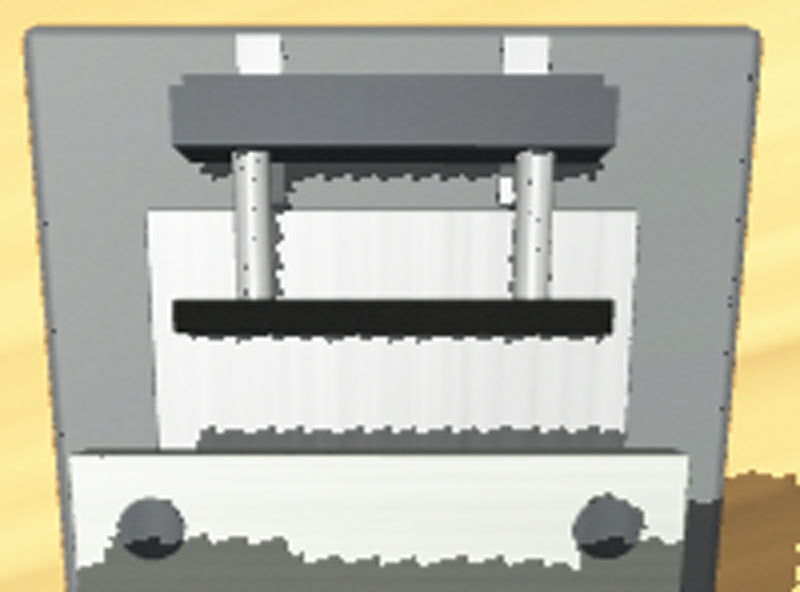

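```bash
python3 - <<'E'
from h import *
c=dict(np.load("pics/c_wrist.npz"))
un=lambda p:(np.array(p)+.5)/np.array([4,3.7])-.5+np.array((225,40))
z=lambda p,h: ray(c,un(p),h)
pl,pr=z((148,210),.05),z((637,210),.05); pl2,pr2=z((160,450),.05),z((627,440),.05)
print("pan w",np.linalg.norm(pl-pr)); 
bl,br=z((68,455),.134),z((688,455),.134); print("plate w",np.linalg.norm(bl-br))
d=(pl-pr)[:2];d/=np.linalg.norm(d); print("pan yaw by rear edge",np.degrees(np.arctan2(-d[0],d[1])))
for a,b in ((pl,pl2),(pr,pr2)):
    e=(a-b)[:2]; print("side yaw",np.degrees(np.arctan2(e[1],e[0])))
e=(bl-br)[:2]; print("plate yaw",np.degrees(np.arctan2(-e[0],e[1])))
yaw=np.radians(-16.9); X=np.array([np.cos(yaw),np.sin(yaw)]);Y=np.array([-X[1],X[0]])
pm=(pl+pr)[:2]/2; bm=(bl+br)[:2]/2
print("rear mid",pm,"pan centre",pm-.08*X,"plate front mid",bm,"centre",bm-.05*X)
print("lateral base-pan",(bm-pm)@Y,"along: base centre - pan centre",(bm-.05*X-(pm-.08*X))@X)
h1,h2=z((30,35),.034),z((758,35),.034); print("housing rear w",np.linalg.norm(h1-h2),"lat base-housing",(bm-(h1+h2)[:2]/2)@Y, "pan ctr by housing",(h1+h2)[:2]/2-.125*X)
b1,b2=z((173,334),.0515),z((612,334),.0515); t1,t2=z((173,299),.0675),z((612,299),.0675)
print("bar",((b1+b2)[:2]/2-pm)@X+.08, np.linalg.norm(b1-b2),((t1+t2)[:2]/2-pm)@X+.08, np.linalg.norm(t1-t2))
E
```

```text
pan w 0.10852795620291462
plate w 0.0990564672652074
pan yaw by rear edge -16.95909129416257
side yaw -17.193679918053384
side yaw -15.99696111867723
plate yaw -16.936159186431613
rear mid [ 0.6916783  -0.12151061] pan centre [ 0.61513322 -0.09825443] plate front mid [ 0.64577008 -0.10442185] centre [ 0.5979294  -0.08988674]
lateral base-pan 0.003005136256687909 along: base centre - pan centre -0.01889335187264814
housing rear w 0.1647055832154173 lat base-housing 0.003382390726987234 pan ctr by housing [ 0.61209277 -0.09772496]
bar 0.051227616170985625 0.09977315640517015 0.058984146888743226 0.0928426984172737
```

>>> {"op": "arm_command", "data": {
  "plan": [
    [[0, -0.1, -0.8], 0],
    [[0, -0.1, -1.6], 0],
    [[0, -0.1, -2.2], 0],
    [[0, -0.1, -2.5], 0],
    [[0, -0.1, -2.5], 0]
  ]
}}

```text
time: 6.4
position: [0.5981, -0.0926, 0.0865]
tool_rot: [0.103, 0.7, -0.699, -0.105]
ft_force: [-0.2, -0.2, -4.2]
grip_width: 0.0398
```

```bash
python3 - <<'E'
from h import *
from rig import camera
import cv2
st()
c=camera("wrist"); np.savez("pics/d.npz",**c)
im=c["pixels"][:,:,::-1]; cv2.imwrite("pics/d.png",im)
cv2.imwrite("pics/da.png",cv2.resize(im[90:230,220:420],None,fx=4,fy=4,interpolation=cv2.INTER_CUBIC))
c=camera("scene"); np.savez("pics/ds.npz",**c)
im=c["pixels"][:,:,::-1]
cv2.imwrite("pics/dsa.png",cv2.resize(im[150:280,190:340],None,fx=4.5,fy=4.5,interpolation=cv2.INTER_CUBIC))
E
```

```text
t6.40 p[598.1 -92.6  86.5] jaw-106.90 ydir[-0.003  0.001 -1.   ] F[-0.24 -0.22 -4.18] w0.0398 q6 1.53 [-0.34  0.68  1.59  0.    0.87  1.53]
```

View pics/da.png

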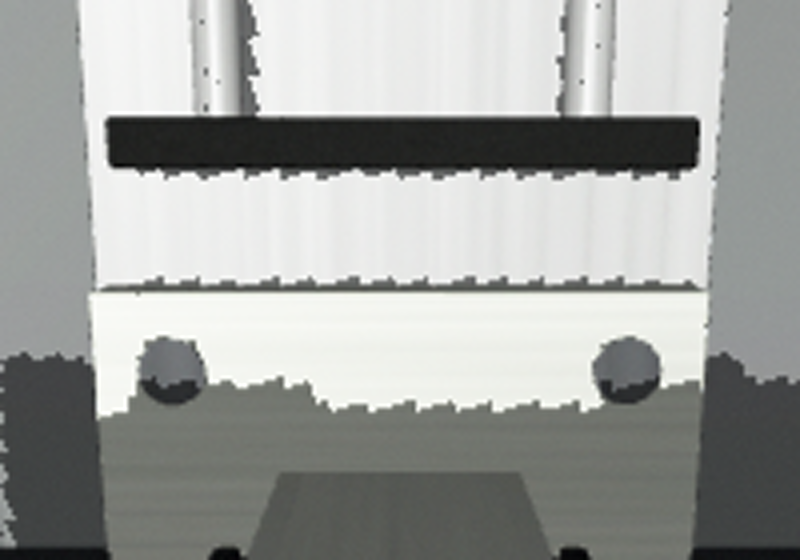

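View pics/dsa.png

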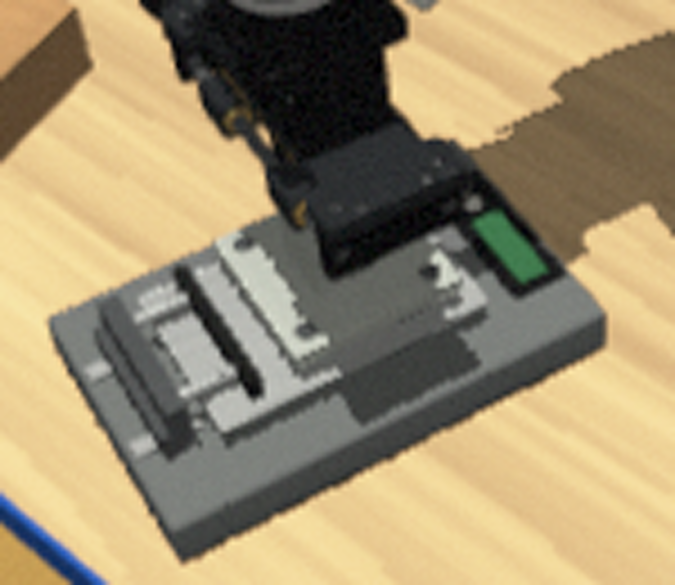

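>>> {"op": "arm_command", "data": {
  "plan": [
    [[0, -0.03, -0.1], 0],
    [[0, -0.03, -0.2], 0],
    [[0, -0.03, -0.3], 0],
    [[0, -0.03, -0.35], 0],
    [[0, -0.03, -0.35], 0]
  ]
}}

```text
time: 7.0
position: [0.5988, -0.0946, 0.0786]
tool_rot: [0.104, 0.699, -0.699, -0.105]
ft_force: [-0.3, 0.1, -5.7]
grip_width: 0.04
```

>>> {"op": "arm_command", "data": {
  "plan": [
    [[0, 0, -0.02], 0],
    [[0, 0, -0.04], 0],
    [[0, 0, -0.06], 0],
    [[0, 0, -0.06], 0],
    [[0, 0, -0.06], 0]
  ]
}}

```text
time: 7.5
position: [0.599, -0.0946, 0.0773]
tool_rot: [0.104, 0.699, -0.699, -0.104]
ft_force: [0.2, 0.2, -5.4]
grip_width: 0.0396
```

```bash
python3 - <<'E'
from h import *
st()
E
```

```text
t7.50 p[599.  -94.6  77.3] jaw-106.97 ydir[ 0.  0. -1.] F[ 0.23  0.23 -5.42] w0.0396 q6 1.53 [-0.34  0.69  1.59  0.    0.85  1.53]
```

>>> {"op": "arm_command", "data": {
  "plan": [
    [[0, 0, -0.03], 0],
    [[0, 0, -0.06], 0],
    [[0, 0, -0.06], 0],
    [[0, 0, -0.06], 0]
  ]
}}

```text
time: 7.9
position: [0.599, -0.0946, 0.0757]
tool_rot: [0.104, 0.699, -0.699, -0.104]
ft_force: [0.5, 0.2, -5.4]
grip_width: 0.0397
```

>>> {"op": "arm_command", "data": {
  "plan": [
    [[0, 0, -0.03], 0],
    [[0, 0, -0.06], 0],
    [[0, 0, -0.06], 0],
    [[0, 0, -0.06], 0]
  ]
}}

```text
time: 8.3
position: [0.5991, -0.0946, 0.0746]
tool_rot: [-0.104, -0.699, 0.699, 0.104]
ft_force: [-0.9, 0.6, -1.2]
grip_width: 0.0398
```

```bash
python3 - <<'E'
from h import *
from rig import camera
import cv2
st()
c=camera("wrist"); np.savez("pics/e.npz",**c)
im=c["pixels"][:,:,::-1]; cv2.imwrite("pics/e.png",im)
cv2.imwrite("pics/ea.png",cv2.resize(im[90:230,220:420],None,fx=4,fy=4,interpolation=cv2.INTER_CUBIC))
E
```

```text
t8.30 p[599.1 -94.6  74.6] jaw-106.97 ydir[ 0. -0. -1.] F[-0.86  0.62 -1.18] w0.0398 q6 1.53 [-0.34  0.7   1.6  -0.    0.85  1.53]
```

View pics/ea.png

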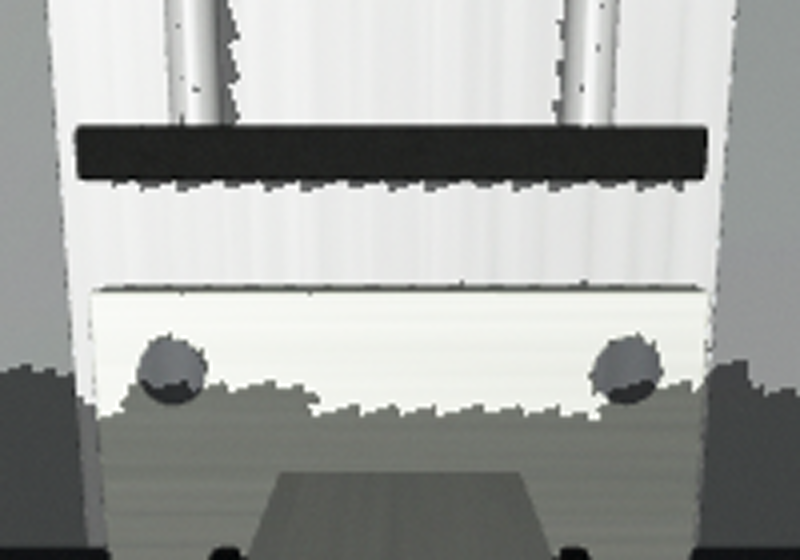

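```bash
python3 - <<'E'
from h import *
c=dict(np.load("pics/e.npz"))
un=lambda p:(np.array(p)+.5)/4-.5+np.array((220,90))
z=lambda p,h: ray(c,un(p),h)[:2]
X=np.array([.9567,-.2911])
f=(z((92,291),.0595)+z((706,291),.0595))/2; f2=(z((102,286),.0495)+z((703,286),.0495))/2
b=(z((76,180),.0515)+z((707,180),.0515))/2; bt=(z((76,126),.0675)+z((707,126),.0675))/2
print((b-f)@X,(bt-f)@X,(b-f2)@X,"front-tcp",(f-np.array([.5991,-.0946]))@X)
E
```

```text
0.017135764445003216 0.025071555243235174 0.01740127916440709 front-tcp 0.05034286703169118
```

>>> {"op": "arm_command", "data": {
  "plan": [
    [[0.1, -0.02, 0], 0],
    [[0.2, -0.04, 0], 0],
    [[0.3, -0.06, 0], 0],
    [[0.4, -0.08, 0], 0],
    [[0.43, -0.09, 0], 0]
  ]
}}

```text
time: 8.85
position: [0.6101, -0.0969, 0.0743]
tool_rot: [0.104, 0.699, -0.699, -0.104]
ft_force: [-2.4, 0.7, -0.6]
grip_width: 0.0397
```

>>> {"op": "arm_command", "data": {
  "plan": [
    [[0, 0, 0], 0],
    [[0, 0, 0], 0]
  ]
}}

```text
time: 9.05
position: [0.6101, -0.0969, 0.0744]
tool_rot: [-0.105, -0.699, 0.699, 0.104]
ft_force: [-2.1, 0.0, -1.4]
grip_width: 0.0399
```

```bash
cat >> h.py <<'E'
def sf():
    o=st(); X=np.array([.9567,-.2911]);Y=np.array([.2911,.9567]); p=o["position"][:2]-np.array([.5991,-.0946])
    print("adv %.2f lat %.2f mm  Fx %.2f Fy %.2f Fz %.2f"%(1e3*p@X,1e3*p@Y,o["ft_force"][:2]@X,o["ft_force"][:2]@Y,o["ft_force"][2]),"M",o["moment"].round(2))
E
python3 -c "from h import *; sf()"
```

```text
t9.05 p[610.1 -96.9  74.4] jaw-106.97 ydir[ 0.001 -0.    -1.   ] F[-2.08  0.03 -1.38] w0.0399 q6 1.53 [-0.34  0.71  1.57  0.    0.87  1.53]
adv 11.19 lat 1.03 mm  Fx -2.00 Fy -0.58 Fz -1.38 M [ 0.01  0.29 -0.03]
```

>>> {"op": "arm_command", "data": {
  "plan": [
    [[0.04, -0.01, 0], 0],
    [[0.08, -0.02, 0], 0],
    [[0.12, -0.04, 0], 0],
    [[0.12, -0.04, 0], 0]
  ]
}}

```text
time: 9.45
position: [0.6129, -0.0979, 0.0743]
tool_rot: [0.104, 0.699, -0.699, -0.104]
ft_force: [-2.5, 1.3, -0.0]
grip_width: 0.0392
```

>>> {"op": "arm_command", "data": {
  "plan": [
    [[0.04, -0.01, 0], 0],
    [[0.06, -0.02, 0], 0],
    [[0.06, -0.02, 0], 0]
  ]
}}

```text
time: 9.75
position: [0.6144, -0.0983, 0.0743]
tool_rot: [0.104, 0.699, -0.699, -0.104]
ft_force: [-2.6, 0.5, -0.1]
grip_width: 0.0396
```

```bash
python3 -c "from h import *; sf()"
```

```text
t9.75 p[614.4 -98.3  74.3] jaw-106.98 ydir[ 0.  0. -1.] F[-2.63  0.53 -0.11] w0.0396 q6 1.53 [-0.34  0.71  1.55  0.    0.87  1.53]
adv 15.70 lat 0.86 mm  Fx -2.67 Fy -0.26 Fz -0.11 M [ 0.13  0.45 -0.04]
```

>>> {"op": "arm_command", "data": {
  "plan": [
    [[0.04, -0.01, 0], 0],
    [[0.04, -0.01, 0], 0],
    [[0.04, -0.01, 0], 0]
  ]
}}

```text
time: 10.05
position: [0.6154, -0.0986, 0.0743]
tool_rot: [-0.104, -0.699, 0.699, 0.104]
ft_force: [-2.8, 0.9, -0.8]
grip_width: 0.0397
```

>>> {"op": "arm_command", "data": {
  "plan": [
    [[0.04, -0.01, 0], 0],
    [[0.04, -0.01, 0], 0],
    [[0.04, -0.01, 0], 0]
  ]
}}

```text
time: 10.35
position: [0.6159, -0.0988, 0.0742]
tool_rot: [0.104, 0.699, -0.699, -0.105]
ft_force: [-3.3, 0.9, 0.8]
grip_width: 0.0397
```

```bash
python3 -c "from h import *; sf()"
```

```text
t10.35 p[615.9 -98.8  74.2] jaw-106.98 ydir[-0.001  0.    -1.   ] F[-3.3   0.88  0.8 ] w0.0397 q6 1.53 [-0.34  0.72  1.55 -0.    0.88  1.53]
adv 17.33 lat 0.88 mm  Fx -3.41 Fy -0.11 Fz 0.80 M [ 0.13  0.62 -0.06]
```

>>> {"op": "arm_command", "data": {
  "plan": [
    [[0.04, -0.01, 0], 0],
    [[0.04, -0.01, 0], 0],
    [[0.04, -0.01, 0], 0]
  ]
}}

```text
time: 10.65
position: [0.6163, -0.0989, 0.0742]
tool_rot: [0.104, 0.699, -0.699, -0.105]
ft_force: [-4.4, 1.5, 1.6]
grip_width: 0.0394
```

```bash
python3 -c "from h import *; sf()"
```

```text
t10.65 p[616.3 -98.9  74.2] jaw-106.99 ydir[-0.002  0.001 -1.   ] F[-4.41  1.54  1.58] w0.0394 q6 1.53 [-0.34  0.72  1.55 -0.    0.88  1.53]
adv 17.71 lat 0.94 mm  Fx -4.67 Fy 0.19 Fz 1.58 M [ 0.11  0.74 -0.05]
```

>>> {"op": "arm_command", "data": {
  "plan": [
    [[0.04, -0.01, 0.02], 0],
    [[0.04, -0.01, 0.02], 0],
    [[0.04, -0.01, 0.02], 0]
  ]
}}

```text
time: 10.95
position: [0.6165, -0.0989, 0.0743]
tool_rot: [0.103, 0.7, -0.699, -0.106]
ft_force: [-6.3, 1.8, 1.2]
grip_width: 0.0394
```

>>> {"op": "arm_command", "data": {
  "plan": [
    [[0.04, -0.01, 0.02], 0],
    [[0.04, -0.01, 0.02], 0],
    [[0.04, -0.01, 0.02], 0]
  ]
}}

```text
time: 11.25
position: [0.6167, -0.0989, 0.0745]
tool_rot: [0.102, 0.7, -0.699, -0.106]
ft_force: [-6.8, 1.3, -0.0]
grip_width: 0.0398
```

```bash
python3 -c "from h import *; sf()"
```

```text
t11.25 p[616.7 -98.9  74.5] jaw-106.98 ydir[-0.006  0.002 -1.   ] F[-6.79  1.33 -0.04] w0.0398 q6 1.53 [-0.34  0.72  1.54 -0.    0.89  1.53]
adv 18.11 lat 0.97 mm  Fx -6.88 Fy -0.70 Fz -0.04 M [ 0.17  1.15 -0.1 ]
```

>>> {"op": "arm_command", "data": {
  "plan": [
    [[0.04, -0.01, 0.01], 0],
    [[0.08, -0.03, 0.02], 0],
    [[0.08, -0.03, 0.02], 0],
    [[0.08, -0.03, 0.02], 0]
  ]
}}

```text
time: 11.65
position: [0.6173, -0.0991, 0.0746]
tool_rot: [0.101, 0.7, -0.699, -0.108]
ft_force: [-8.3, 0.9, 0.8]
grip_width: 0.0395
```

>>> {"op": "arm_command", "data": {
  "plan": [
    [[0.04, -0.01, 0.01], 0],
    [[0.08, -0.02, 0.02], 0],
    [[0.08, -0.02, 0.02], 0],
    [[0.08, -0.02, 0.02], 0]
  ]
}}

```text
time: 12.05
position: [0.6179, -0.0993, 0.0748]
tool_rot: [0.1, 0.7, -0.699, -0.109]
ft_force: [-11.2, 1.6, 1.3]
grip_width: 0.0399
```

```bash
python3 -c "from h import *; sf()"
```

```text
t12.05 p[617.9 -99.3  74.8] jaw-106.97 ydir[-0.012  0.004 -1.   ] F[-11.23   1.57   1.25] w0.0399 q6 1.53 [-0.34  0.72  1.53 -0.    0.9   1.53]
adv 19.31 lat 0.98 mm  Fx -11.20 Fy -1.77 Fz 1.25 M [ 0.27  1.77 -0.15]
```

>>> {"op": "arm_command", "data": {
  "plan": [
    [[0.04, -0.01, 0.01], 0],
    [[0.08, -0.03, 0.02], 0],
    [[0.08, -0.03, 0.02], 0],
    [[0.08, -0.03, 0.02], 0]
  ]
}}

```text
time: 12.45
position: [0.6184, -0.0995, 0.0749]
tool_rot: [0.099, 0.7, -0.699, -0.11]
ft_force: [-12.0, 1.6, 2.1]
grip_width: 0.0396
```

```bash
python3 - <<'E'
from h import *
sf()
from rig import camera
import cv2
c=camera("wrist"); np.savez("pics/f.npz",**c)
im=c["pixels"][:,:,::-1]
cv2.imwrite("pics/fa.png",cv2.resize(im[90:230,220:420],None,fx=4,fy=4,interpolation=cv2.INTER_CUBIC))
c=camera("scene")
cv2.imwrite("pics/fs.png",cv2.resize(c["pixels"][150:280,190:340,::-1],None,fx=4.5,fy=4.5,interpolation=cv2.INTER_CUBIC))
E
```

```text
t12.45 p[618.4 -99.5  74.9] jaw-106.96 ydir[-0.016  0.005 -1.   ] F[-12.01   1.58   2.14] w0.0396 q6 1.53 [-0.34  0.72  1.53 -0.    0.91  1.53]
adv 19.89 lat 0.95 mm  Fx -11.95 Fy -1.98 Fz 2.14 M [ 0.37  2.13 -0.16]
```

View pics/fa.png

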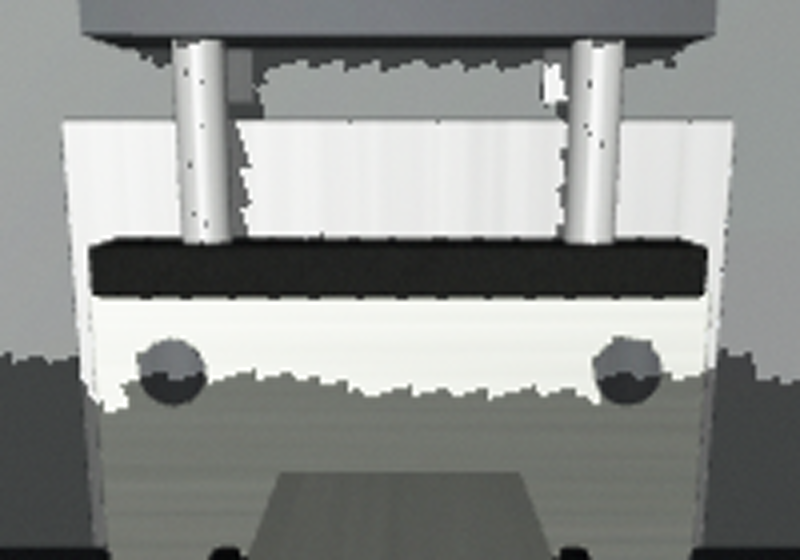

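View pics/fs.png

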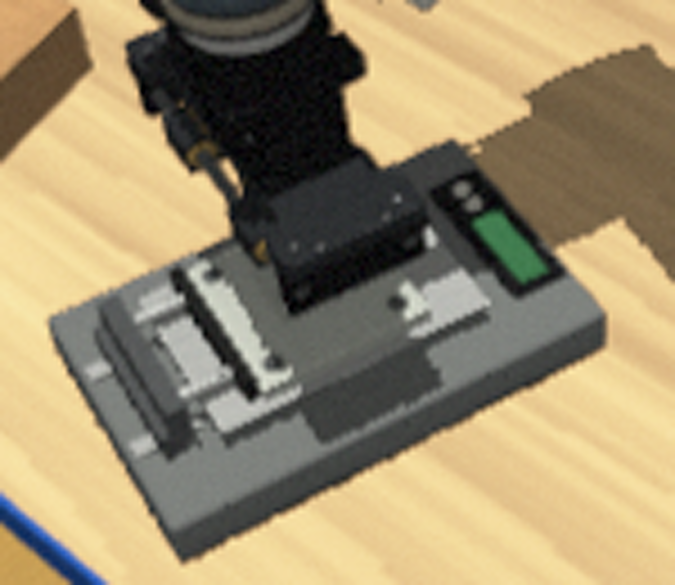

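The plate's front edge sits flush against the bar, with pan margin on both sides. Force and travel both put the bar about 2.4 mm in. I'll nudge it slightly further and hold.

>>> {"op": "arm_command", "data": {
  "plan": [
    [[0.04, -0.01, 0.01], 0],
    [[0.04, -0.01, 0.01], 0],
    [[0.04, -0.01, 0.01], 0],
    [[0.04, -0.01, 0.01], 0],
    [[0.04, -0.01, 0.01], 0]
  ]
}}

```text
time: 13.05
position: [0.6187, -0.0995, 0.0751]
tool_rot: [0.098, 0.7, -0.698, -0.11]
ft_force: [-13.2, 2.9, 2.7]
grip_width: 0.04
```

>>> {"op": "arm_command", "data": {
  "plan": [
    [[0, 0, 0], 0],
    [[0, 0, 0], 0],
    [[0, 0, 0], 0],
    [[0, 0, 0], 0],
    [[0, 0, 0], 0]
  ]
}}

```text
time: 13.55
position: [0.6187, -0.0995, 0.0751]
tool_rot: [0.098, 0.7, -0.698, -0.111]
ft_force: [-12.9, 1.0, 1.6]
grip_width: 0.04
```

>>> {"op": "arm_command", "data": {
  "plan": [
    [[0, 0, 0], 0],
    [[0, 0, 0], 0],
    [[0, 0, 0], 0],
    [[0, 0, 0], 0],
    [[0, 0, 0], 0]
  ]
}}

```text
time: 14.05
position: [0.6187, -0.0995, 0.0751]
tool_rot: [0.098, 0.7, -0.698, -0.11]
ft_force: [-14.2, 1.8, 3.0]
grip_width: 0.0399
```

```bash
python3 -c "from h import *; sf()"
```

```text
t14.05 p[618.7 -99.5  75.1] jaw-106.95 ydir[-0.017  0.005 -1.   ] F[-14.19   1.78   2.96] w0.0399 q6 1.53 [-0.34  0.72  1.53 -0.    0.91  1.53]
adv 20.16 lat 1.01 mm  Fx -14.09 Fy -2.43 Fz 2.96 M [ 0.42  2.34 -0.11]
```

```bash
python3 - <<'E'
from h import *
import cv2
X=np.array([.9567,-.2911])
for n in "ef":
    c=dict(np.load(f"pics/{n}.npz")); g=cv2.cvtColor(c["pixels"],cv2.COLOR_RGB2GRAY).astype(float)
    # column-averaged profile between rods
    p=g[60:180,285:352].mean(1); 
    d=np.diff(p); r=[ (i+60.5,round(d[i],0)) for i in range(len(d)) if abs(d[i])>15]; print(n,r)
    pr=g[60:180,:][:,c["pixels"].shape[1]//2-1:][:, :1]
E
python3 - <<'E'
from h import *
import cv2
for n in "ef":
    c=dict(np.load(f"pics/{n}.npz")); im=c["pixels"][20:190,225:415,::-1]
    cv2.imwrite(f"pics/z{n}.png",cv2.resize(im,None,fx=4,fy=3.5,interpolation=cv2.INTER_CUBIC))
E
```

```text
e [(60.5, np.float64(-76.0)), (69.5, np.float64(26.0)), (75.5, np.float64(27.0)), (76.5, np.float64(31.0)), (87.5, np.float64(68.0)), (88.5, np.float64(26.0)), (120.5, np.float64(-136.0)), (121.5, np.float64(-63.0)), (134.5, np.float64(67.0)), (135.5, np.float64(74.0)), (136.5, np.float64(43.0)), (137.5, np.float64(22.0)), (160.5, np.float64(-97.0)), (161.5, np.float64(-38.0)), (162.5, np.float64(127.0)), (163.5, np.float64(22.0))]
f [(69.5, np.float64(-33.0)), (97.5, np.float64(-23.0)), (98.5, np.float64(-63.0)), (101.5, np.float64(26.0)), (104.5, np.float64(18.0)), (105.5, np.float64(30.0)), (106.5, np.float64(31.0)), (118.5, np.float64(-20.0)), (119.5, np.float64(66.0)), (120.5, np.float64(34.0)), (148.5, np.float64(-116.0)), (149.5, np.float64(-91.0)), (163.5, np.float64(87.0)), (164.5, np.float64(123.0))]
```

View pics/ze.png

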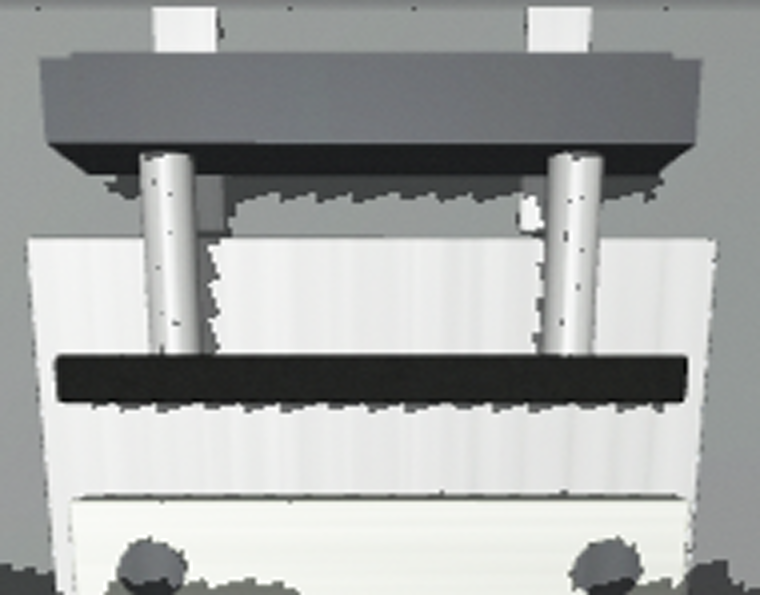

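View pics/zf.png

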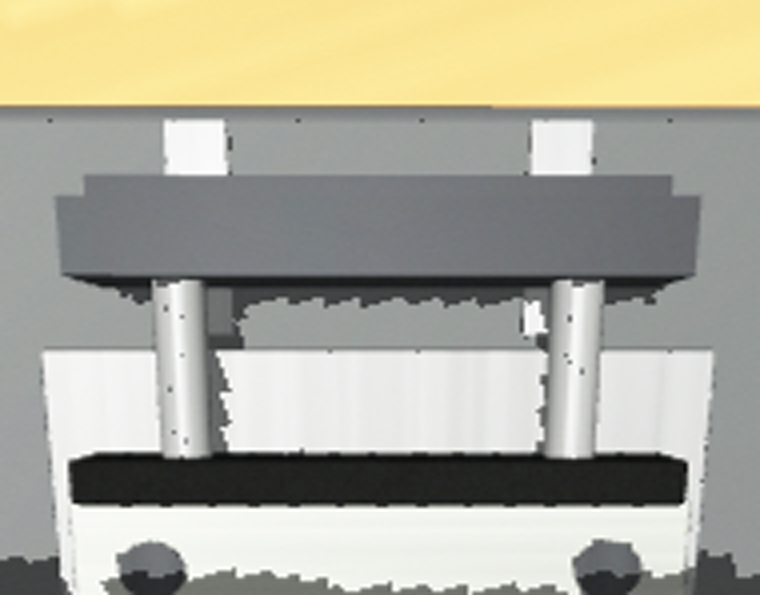

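```bash
python3 - <<'E'
from h import *
X=np.array([.9567,-.2911])
for n,pr,bu,bl in (("e",87.8,120.8,135.2),("f",120.,149.0,164.2)):
    c=dict(np.load(f"pics/{n}.npz")); C=-c["R"].T@c["t"]
    g=lambda r,z: ray(c,(320,r),z)[:2]@X
    P=g(pr,.049); print(n,"cam ahead of pan rear",C[:2]@X-P,"upper@.0675",g(bu,.0675)-P,"lower@.0675",g(bl,.0675)-P,"@.0515",g(bl,.0515)-P,"@.0595",g(bl,.0595)-P)
E
```

```text
e cam ahead of pan rear -0.02633800910706785 upper@.0675 -0.020708651286632462 lower@.0675 -0.02894641694271083 @.0515 -0.02919253548353906 @.0595 -0.029069476213124945
f cam ahead of pan rear -0.0036232017896595803 upper@.0675 -0.017075009340901448 lower@.0675 -0.026212052888504367 @.0515 -0.028353445940655364 @.0595 -0.027282749414579865
```

Image check agrees: the bar's face moved about 2.8 mm between the free and pressed views, and that pressure was held for more than 1 s. Next I'll ease the pressure off and release.

>>> {"op": "arm_command", "data": {
  "plan": [
    [[-0.08, 0.02, -0.02], 0],
    [[-0.16, 0.05, -0.05], 0],
    [[-0.24, 0.07, -0.07], 0],
    [[-0.32, 0.1, -0.09], 0],
    [[-0.36, 0.11, -0.1], 0]
  ]
}}

```text
time: 14.55
position: [0.617, -0.0991, 0.0742]
tool_rot: [0.104, 0.699, -0.699, -0.105]
ft_force: [-2.4, 0.3, -2.2]
grip_width: 0.0394
```

>>> {"op": "arm_command", "data": {
  "plan": [
    [[0, 0, 0], 0],
    [[0, 0, 0], 0]
  ]
}}

```text
time: 14.75
position: [0.617, -0.0991, 0.0743]
tool_rot: [0.104, 0.699, -0.699, -0.105]
ft_force: [-4.3, 0.1, -2.8]
grip_width: 0.0398
```

```bash
python3 -c "from h import *; sf()"
```

```text
t14.75 p[617.  -99.1  74.3] jaw-106.98 ydir[-0.001  0.    -1.   ] F[-4.33  0.1  -2.78] w0.0398 q6 1.53 [-0.34  0.72  1.55 -0.    0.88  1.53]
adv 18.46 lat 0.94 mm  Fx -4.18 Fy -1.16 Fz -2.78 M [ 0.07  0.64 -0.16]
```

>>> {"op": "arm_command", "data": {
  "plan": [
    [[-0.04, 0.01, 0], 0],
    [[-0.08, 0.02, -0.02], 0],
    [[-0.08, 0.02, -0.04], 0],
    [[-0.08, 0.02, -0.04], 0]
  ]
}}

```text
time: 15.15
position: [0.6164, -0.0989, 0.0742]
tool_rot: [-0.105, -0.699, 0.699, 0.103]
ft_force: [-0.4, 1.1, 0.0]
grip_width: 0.0399
```

```bash
python3 -c "from h import *; sf()"
```

```text
t15.15 p[616.4 -98.9  74.2] jaw-106.98 ydir[ 0.003 -0.001 -1.   ] F[-0.43  1.09  0.02] w0.0399 q6 1.53 [-0.34  0.72  1.55  0.    0.87  1.53]
adv 17.81 lat 0.94 mm  Fx -0.73 Fy 0.91 Fz 0.02 M [ 0.13  0.32 -0.09]
```

Forces are near zero, so I'll open fully.

>>> {"op": "arm_command", "data": {
  "plan": [
    [[0, 0, 0], 0],
    [[0, 0, 0], 0],
    [[0, 0, 0], 0],
    [[0, 0, 0], 0],
    [[0, 0, 0], 0]
  ],
  "fingers": 1
}}

```text
time: 15.65
position: [0.6155, -0.0987, 0.0736]
tool_rot: [-0.105, -0.699, 0.699, 0.104]
ft_force: [-0.5, 0.7, 0.4]
grip_width: 0.072
```

>>> {"op": "arm_command", "data": {
  "plan": [
    [[0, 0, 0], 0],
    [[0, 0, 0], 0],
    [[0, 0, 0], 0],
    [[0, 0, 0], 0],
    [[0, 0, 0], 0]
  ]
}}

```text
time: 16.15
position: [0.6153, -0.0986, 0.0735]
tool_rot: [0.104, 0.699, -0.699, -0.104]
ft_force: [-0.1, 0.7, 0.5]
grip_width: 0.087
```

```bash
python3 - <<'E'
from h import *
sf()
from rig import camera
import cv2
c=camera("wrist"); cv2.imwrite("pics/r.png",c["pixels"][:,:,::-1])
E
```

```text
t16.15 p[615.3 -98.6  73.5] jaw-106.98 ydir[ 0.  0. -1.] F[-0.15  0.66  0.47] w0.0870 q6 1.53 [-0.34  0.72  1.55  0.    0.87  1.53]
adv 16.61 lat 0.89 mm  Fx -0.33 Fy 0.59 Fz 0.47 M [ 0.07 -0.    0.04]
```

View pics/r.png

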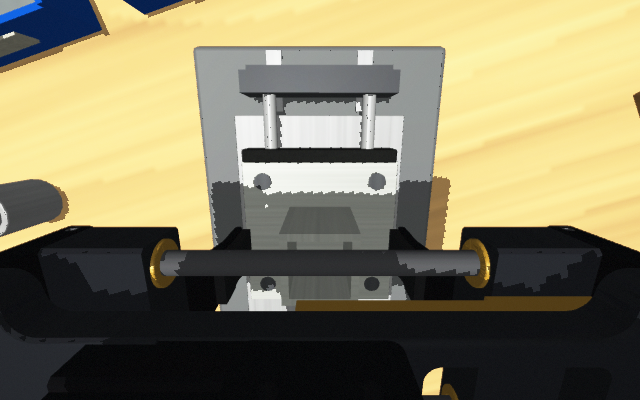

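The fingers are open and clear of the tube; the plate lies flat against the bar. I'll lift straight up and move aside for the final check.

>>> {"op": "arm_command", "data": {
  "plan": [
    [[0, 0, 0.5], 0],
    [[0, 0, 1.5], 0],
    [[0, 0, 3], 0],
    [[0, 0, 4.5], 0],
    [[0, 0, 6], 0]
  ]
}}

```text
time: 16.7
position: [0.6151, -0.0985, 0.2259]
tool_rot: [-0.105, -0.699, 0.699, 0.104]
ft_force: [0.6, -0.2, -0.4]
grip_width: 0.0871
```

>>> {"op": "arm_command", "data": {
  "plan": [
    [[-1, -1, 0.2], 0],
    [[-2, -2, 0.4], 0],
    [[-3, -3, 0.4], 0],
    [[-4, -4, 0.4], 0],
    [[-4.4, -5.5, 0.4], 0]
  ]
}}

```text
time: 17.2
position: [0.5027, -0.2351, 0.2346]
tool_rot: [0.103, 0.7, -0.699, -0.105]
ft_force: [0.9, 0.3, 0.5]
grip_width: 0.0868
```

>>> {"op": "arm_command", "data": {
  "plan": [
    [[0, -1.5, 0], 0],
    [[0, -3, 0], 0],
    [[0, -4, 0], 0],
    [[0, -4, 0], 0],
    [[0, -4, 0], 0]
  ]
}}

```text
time: 17.7
position: [0.5049, -0.3361, 0.234]
tool_rot: [0.105, 0.7, -0.699, -0.105]
ft_force: [0.1, 0.2, 0.8]
grip_width: 0.0872
```

```bash
python3 - <<'E'
from h import *
st()
from rig import camera
import cv2
c=camera("top"); np.savez("pics/fin.npz",**c); im=c["pixels"][:,:,::-1]; cv2.imwrite("pics/fin.png",im)
cv2.imwrite("pics/finz.png",cv2.resize(im[105:220,295:395],None,fx=5,fy=5,interpolation=cv2.INTER_CUBIC))
c=camera("scene"); cv2.imwrite("pics/fins.png",cv2.resize(c["pixels"][150:280,190:340,::-1],None,fx=4.5,fy=4.5,interpolation=cv2.INTER_CUBIC))
E
```

```text
t17.70 p[ 504.9 -336.1  234. ] jaw-107.04 ydir[ 0.     0.001 -1.   ] F[0.09 0.22 0.81] w0.0872 q6 1.10 [-0.77  0.49  1.47  0.    1.18  1.1 ]
```

View pics/fin.png

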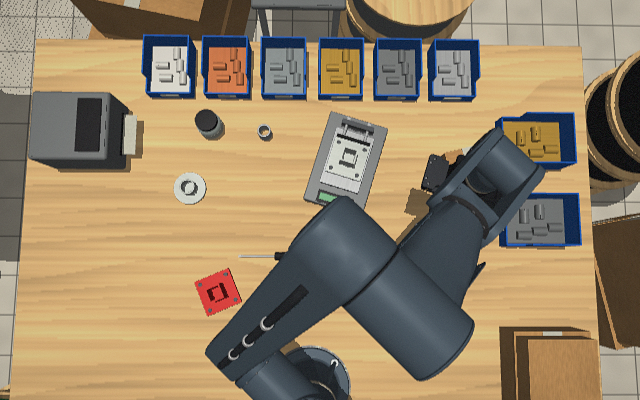

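View pics/finz.png

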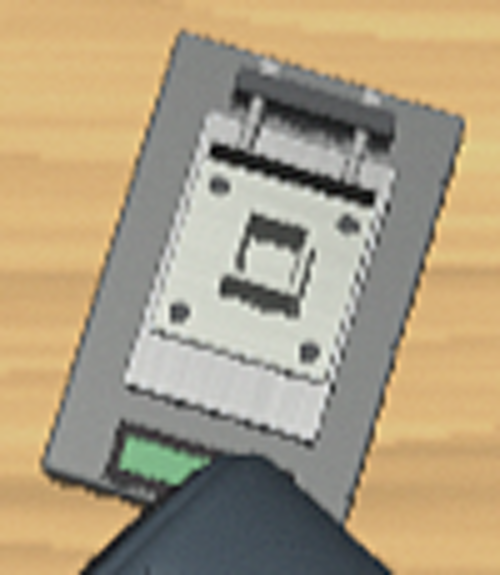

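View pics/fins.png

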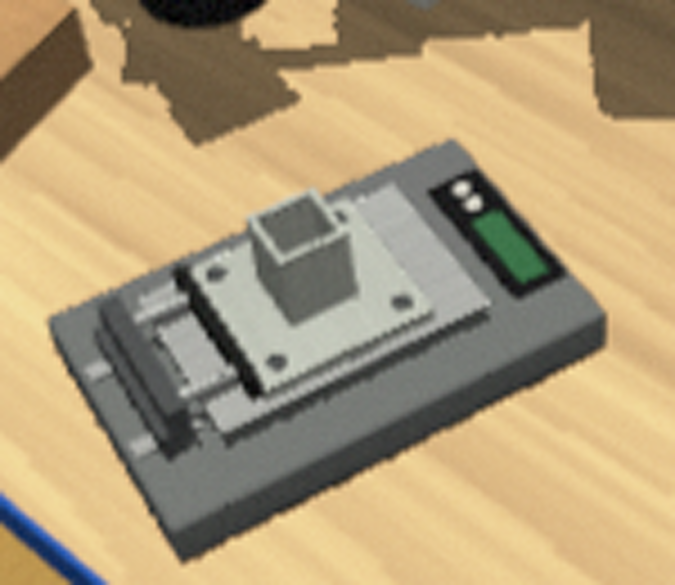

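The post base lies flat and square on the pan with margin on both sides. The bystanders in view are undisturbed and the arm is clear, so I'm handing in.

```bash
python3 -c "
from rig import hand_in
print(hand_in())"
```

```text
the job is handed in; nothing more can be done
None
```

The post base was weighed and left flat on the pan, and the job was handed in at about 18 s of the 70 s allowed; `hand_in` reports no verdict.

- **Placing:** I gripped the base by its tube and set it down gently. It touched the pan at the expected height, and the load on the pan stayed around 4–9 N by the wrist force, against a limit of 21 N.
- **Pressing the bar:** The base met the bar after about 17 mm of sliding. I then held it pressed for more than a second at about 13–14 N of wrist force, including roughly 2.5 N of pan friction.
- **How far in:** Three estimates put the bar 2.4–3 mm in, near half way. Force and travel agreed; the wrist picture's two edges gave 2.8 and 3.6 mm, so that check is good to about half a millimetre. The tool tilted about 1° under the push.
- **Letting go:** I eased the pressure off before opening the fingers, then lifted straight up and moved the arm aside.
- **Last checks:** The final pictures show the base flat and square, with pan visible along both sides and the front. Its side-to-side position is judged from those pictures to about 1 mm and was not fitted again.
- **Bystanders:** The flange, coupling and jar look unmoved. The driver was partly, and the tape, carton and wiring box wholly, hidden by the arm in the last top view. The arm felt no contact with any of them.

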